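# Bring the print bed into register and clamp it

## Robot

A 7-joint arm with a two-finger parallel gripper is mounted at the origin on a cart in front of the work surface, level with it; the furniture and walls round the work are solid. World frame = base frame: x ahead of the robot, y to its left, z up, the work surface at z = 0. Lengths are in m, angles in rad, forces in N, time in s.
With the tool pointing down it reaches from about 0.35 to 0.9 m from the base axis. Payload 8.1 kg.
Tool frame: the origin (TCP) lies midway between the tips of the shut fingers; the grasp point (between the pads) lies 19 mm behind it (bot.grasp_offset is the distance from the TCP to the grasp point, in m); z points along the fingers, y is the line along which they close (so a half turn about z gives the same grasp; the last joint's range is limited). The gripper opens to 92 mm and grips with 3 to 60 N. Pads are 19 mm wide; open, the fingers measure 130 mm over their backs; the gripper's body (75 mm by 190 mm) begins 47 mm behind the grasp point.
Start: joints at [1.026, 0.434, 0.025, 1.573, -0.012, 1.134, -0.075], TCP at [0.267, -0.565, 0.227] pointing down, gripper open.
Joint ranges: [-2.62, 2.62], [-0.44, 2.09], [-1.27, 1.32], [0.08, 2.57], [-1.32, 4.46], [0.12, 2], [-2.74, 2.74]. Speed limits (rad/s): [2.22, 2.22, 3.01, 3.01, 3.14, 3.14, 3.14].

## Interface

Orientations are given as a unit quaternion [x, y, z, w].
In Python, from cell import bot gives the robot as it stands. Calls block until the motion is done:
- bot.movep(position, orientation): joint-space move of the TCP to a pose.
- bot.line_to(position, rotation=None, speed=0.15, f_stop=None): straight line of the TCP; rotation=None keeps the orientation; speed is the mean speed in m/s. With f_stop (N) it stops when the force on the tool has changed by that much, and returns True; else False.
- bot.move_joints(angles): joint-space move.
- bot.set_gripper(opening, newtons=None): finger opening in m; newtons is the grip in N (None keeps the last); returns when the fingers have stopped.
- bot.wait(seconds).
- bot.solve_ik(position, orientation): joint angles nearest the present ones, or None.
- bot.state(): the state.
- bot.camera(name): name is "side" or "top" or "wrist"; returns the picture (480x640x3 uint8, red, green, blue); there is no depth.
- bot.camera_info(name): a dict with "fx", "fy", "cx", "cy" (pixels), "xyz" and "rotation" of the camera in the world; the wrist camera has in their place "tool_from_camera" (4x4, takes a point from camera to tool coordinates, whose origin is the TCP and whose axes are the flange's). Camera axes: x right, y down, z forward; pixel columns grow to the right and rows downward; lengths in m; the calibration is good to about 2 mm. A picture is of the moment at which its call begins: read the wrist's pose just before it. camera_info takes no time and is no camera call.
A pose or a line that the arm cannot do raises bot.Unreachable and nothing moves.
- bot.job_done(): hands the job in; it is judged then, once.
Trained networks look in the newest picture that a camera, given by its name, has taken for a name from the list of things; names that differ only in an ending like _2 or _b are one class to them, and where a whole thing is asked for, a point or a joint stands for the part that bears it (a point fixed in the world has none). Each returns a list of dicts, best first, with "conf" (0 to 1); they miss things now and then, are a little off and sometimes report something else, mostly with a low value. They report only what shows in the picture. A call takes as long as a camera call.
- bot.find_in(camera, target): "extent" ([centre column, centre row, width, height] as shares, 0 to 1, of the picture: columns of its width, rows of its height, round what is visible of it).
- bot.masks_of(camera, target): "pixels" (480x640 bool, what is visible of it) and "extent" ([centre column, centre row, width, height] as shares, 0 to 1, of the picture: columns of its width, rows of its height, round what is visible of it).
- bot.mark_of(camera, target): "point" ([column, row] as shares, 0 to 1, of the picture: columns of its width, rows of its height: a listed point, or the origin of a listed thing).
The state is a dict: "clock": time; "joint_positions": joint angles; "qd": joint speeds; "joint_torque": joint torques, N m; "eef_pos": TCP position; "orientation": TCP orientation; "force": force on the tool from outside, world axes, zero at the start; "wrist_torque": the same for the moment, N m; "finger_gap": finger opening in m; "grip_force": force on a finger pad.
Only numpy, scipy, OpenCV 4.12 (cv2) and the standard library are available. Lean on these libraries where they do the work, as an engineer would, in place of code of your own. Each camera call takes 0.05 s, during which the arm holds its last target. There are 200 camera calls.

## Task

Turn the winged knob of the registration stage until the steel needle on the bed points at the tip of the brass index, then swing the cam lever fully down so that it lies flat and clamps the bed with the needle still on the index. Leave the index where the printer has set it, and do not disturb the tools and the pot lying around the stage.

Things in the scene. Friction and masses are not known exactly. Their poses are not given: they have to be found in the camera images.
- stage: Block-registration stage screwed to the bench: aluminium plate 220 x 310 x 12 mm; a plywood bed with a carved grey lino block slides left-right on two rods (top of bed and block 48 mm above the bench). Origin on the bench under the plate, which reaches from x = -115 to +105 and y = -155 to +155 mm. x points away from the robot, y to its left, z up.
- needle_tip (a point): Tip of the dark steel cone needle (17 mm long) on the bed's near edge; it points towards the robot over a white graduated strip (ticks every 5 mm) and moves with the bed. At x = -79, z = 32 mm of the stage; y = 12 mm per radian of the knob. Axes as the stage's.
- index_tip (a point): Tip of the brass index's cone, which points away from the robot at the needle. The index is a brass slide 13 x 18 x 18 mm with a thumbscrew (top 44 mm above the bench) on the strip's near edge. At x = -81, z = 32 mm of the stage: with the needle on the index both tips have the same y in the stage's axes. It is held by friction only: do not push it.
- knob (a joint): Turn of the winged knob about its upright axis (rad), -2.3 to 2.3, growing anticlockwise seen from above. A rack and pinion moves the bed: +1 rad moves bed and needle 12 mm along the stage's +y (left). At 0 the wings lie along the stage's x. Turning takes about 0.1 N m; it stays where it is left.
- knob_top (a point): Centre of the knob's top face, on its axis, 80 mm above the bench, at x = -70, y = -85 mm of the stage. The black knob is a bar 70 mm long, 13 mm wide (16 mm at its rounded ends), 20 mm high, underside 60 mm above the bench, with a round hub of 27 mm diameter; the grey gear housing below (40 x 44 mm) ends at 42 mm. x lies along the bar and turns with it.
- wing_end (a point): Middle of one of the bar's two rounded ends, on the bar's +x side, 27 mm from the knob's axis and 70 mm above the bench.
- lever (a joint): Angle of the cam lever (rad): 0 = lying flat towards the robot on its stop, bed clamped; 1.4 = raised, bed free. Starts raised between 1.0 and 1.3. A light push (a few N at its end) swings it; it stays where it is left.
- lever_hinge (a point): Hinge of the cam lever, between two dark steel cheeks (tops 57 mm above the bench) near the left end of the graduated strip, at x = -53, y = +85, z = 49 mm of the stage. The hinge axis is the stage's y. This frame turns with the lever.
- lever_end (a point): In the lever's black round grip (17 mm diameter, 49 mm long), 78 mm from the hinge and 4 mm before the grip's end centre. With the lever flat it is 55 mm above the bench at x = -131 mm of the stage; raised it stands up to 125 mm above the bench.
- ink_pot: Bystander: orange-brown screw-top paint pot, 60 mm diameter, 50 mm high, standing to the right of the stage. Origin at its foot.
- roller: Bystander: ink roller (brayer) with wooden handle, 179 x 107 x 35 mm, lying to the right of the stage. Origin on the bench under its middle.
- gouge: Bystander: lino cutter with dark wooden handle, 27 x 93 x 26 mm, lying in front of the stage. Origin on the bench under its middle.
- clip: Bystander: black foldback clip, 32 x 70 x 15 mm, lying in front and left of the stage. Origin on the bench under its middle.

How it is judged:
By the outcome, as a careful person would: the job done as asked, in the order asked, and still so for the second after the job is handed in, with the robot touching nothing.
It also fails if it takes over 48 s, if anything falls off the work surface, if the arm or the gripper's body presses on something with over 40 N, if the wrist force passes 120 N, or if a joint passes its speed limit or range.

## Working session

There is one attempt and no reset: what is moved stays moved. The work goes in short steps, each a Python script; the robot and the scene stay as the last script left them, time stands still between calls to the robot, and variables do not carry over. Pictures are saved under pics/ and viewed, at most 10 in all, crops included, and the job is handed in when it is done.

```bash
mkdir -p pics
cat > h.py <<'E'
import numpy as np, cv2
from scipy.spatial.transform import Rotation as R
from cell import bot
def cam(name):
    s=bot.state(); im=bot.camera(name); i=bot.camera_info(name)
    if name=='wrist':
        T=np.eye(4);T[:3,:3]=R.from_quat(s['orientation']).as_matrix();T[:3,3]=s['eef_pos']
        T=T@np.array(i['tool_from_camera'])
    else:
        T=np.eye(4); r=np.array(i['rotation'])
        T[:3,:3]=r if r.shape==(3,3) else R.from_quat(r).as_matrix(); T[:3,3]=i['xyz']
    return im,i,T
def at_z(i,T,px,z):
    d=T[:3,:3]@np.array([(px[0]-i['cx'])/i['fx'],(px[1]-i['cy'])/i['fy'],1])
    o=T[:3,3]; return o+d*(z-o[2])/d[2]
def proj(i,T,p):
    q=T[:3,:3].T@(np.array(p)-T[:3,3]); return np.array([i['fx']*q[0]/q[2]+i['cx'],i['fy']*q[1]/q[2]+i['cy']])
def mark(name,t):
    r=bot.mark_of(name,t)
    return [(np.array(a['point'])*[640,480],round(a['conf'],2)) for a in r[:2]]
def save(im,f): cv2.imwrite('pics/'+f,im[:,:,::-1])
E
python3 - <<'E'
from h import *
np.set_printoptions(precision=4,suppress=True)
Z=dict(stage=0,needle_tip=.032,index_tip=.032,knob_top=.08,wing_end=.07,lever_hinge=.049,lever_end=.12,ink_pot=0,gouge=0,clip=0,roller=0)
for n in ['top','side']:
    im,i,T=cam(n); save(im,n+'0.png'); print(n,T[:3,3],T[:3,2],i['fx'])
    for t,z in Z.items():
        for p,c in mark(n,t): print(t,p,c,at_z(i,T,p,z))
print(bot.state()['clock'],bot.state()['orientation'])
E
```

```text
top [ 0.2678 -0.2396  1.0489] [ 0.2231  0.0223 -0.9746] 573.0575439123897
stage [267.584 211.584] 0.95 [ 0.5646 -0.1048  0.    ]
needle_tip [265.408 248.112] 0.87 [ 0.4864 -0.1124  0.032 ]
index_tip [250.176 243.312] 0.56 [ 0.493  -0.0837  0.032 ]
knob_top [304.832 241.296] 0.87 [ 0.4939 -0.1854  0.08  ]
wing_end [321.088 242.496] 0.91 [ 0.4965 -0.2134  0.07  ]
lever_hinge [213.888 222.192] 0.75 [ 0.5227 -0.0165  0.049 ]
lever_end [206.016 221.376] 0.54 [ 0.5049 -0.0189  0.12  ]
ink_pot [449.408 216.72 ] 0.64 [ 0.5833 -0.45    0.    ]
gouge [317.312 321.696] 0.57 [ 0.3646 -0.2173  0.    ]
clip [204.992 306.096] 0.77 [ 0.3756 -0.0095  0.    ]
roller [467.776 277.488] 0.94 [ 0.4693 -0.488   0.    ]
side [ 0.2455 -1.2027  0.5323] [ 0.2298  0.8872 -0.4   ] 541.6145631172333
stage [326.72  246.096] 0.94 [ 0.5739 -0.0871  0.    ]
needle_tip [294.016 242.4  ] 0.67 [ 0.4888 -0.115   0.032 ]
index_tip [291.008 238.704] 0.58 [ 0.4869 -0.093   0.032 ]
knob_top [301.312 231.312] 0.58 [ 0.4936 -0.1673  0.08  ]
wing_end [305.408 241.008] 0.51 [ 0.4949 -0.1971  0.07  ]
lever_hinge [296.576 218.304] 0.67 [ 0.5188 -0.015   0.049 ]
lever_end [292.608 187.488] 0.54 [0.5159 0.0084 0.12  ]
ink_pot [387.584 329.088] 0.95 [ 0.5784 -0.4534  0.    ]
gouge [248.576 282.48 ] 0.73 [ 0.3683 -0.2163  0.    ]
clip [240.384 242.784] 0.65 [ 0.3799 -0.0126  0.    ]
roller [328.896 348.912] 0.97 [ 0.462  -0.4827  0.    ]
roller [294.016 236.784] 0.67 [ 0.512  -0.0126  0.    ]
1.2 [0.9757 0.2191 0.     0.    ]
```

View pics/top0.png

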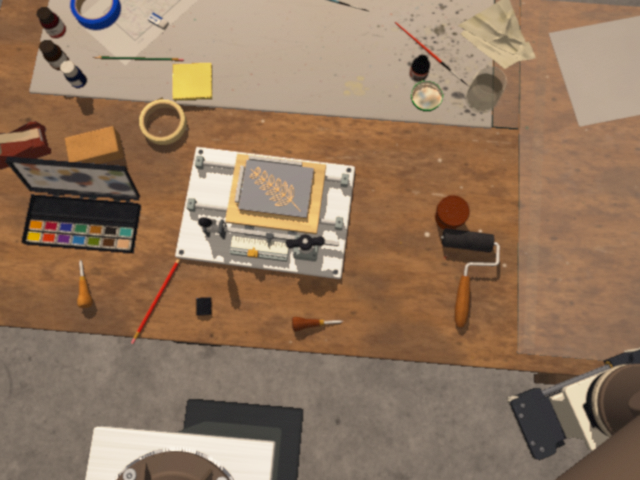

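View pics/side0.png

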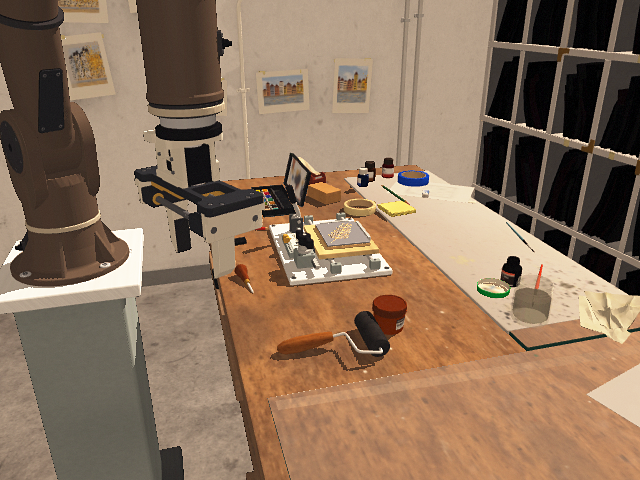

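Run:
```python
from h import *
np.set_printoptions(precision=4,suppress=True)
M=np.array(bot.camera_info('wrist')['tool_from_camera']); print(M)
q=[1,0,0,0]
Rm=R.from_quat(q).as_matrix()
d=Rm@M[:3,2]; c=Rm@M[:3,3]
best=None
target=np.array([.49,-.105,.05])
h=.36
p=target-c-d*(h-.05)/abs(d[2]); print(p,bot.solve_ik(p,q))
bot.movep(p,q)
im,i,T=cam('wrist'); save(im,'w0.png')
Z=dict(needle_tip=.032,index_tip=.032,knob_top=.08,wing_end=.07,lever_hinge=.049,lever_end=.12,stage=0)
for t,z in Z.items():
    for p,c in mark('wrist',t): print(t,p,c,at_z(i,T,p,z))
im,i,T=cam('top')
for px in [(200,148),(355,162),(337,278),(178,262)]: print(at_z(i,T,px,.012))
print(bot.state()['clock'],bot.state()['eef_pos'])
```

```text
[[ 0.0004 -0.9539 -0.3003  0.081 ]
 [ 1.      0.0003  0.0005  0.0015]
 [-0.0004 -0.3003  0.9539 -0.158 ]
 [ 0.      0.      0.      1.    ]]
[ 0.5066 -0.1034  0.202 ] [ 0.2383  0.2949 -0.1769  1.8554  0.0609  0.9965 -1.535 ]
needle_tip [334.784 234.288] 0.61 [ 0.4934 -0.1191  0.032 ]
index_tip [331.712 234.912] 0.69 [ 0.4928 -0.1162  0.032 ]
index_tip [307.008 239.52 ] 0.65 [ 0.4881 -0.0923  0.032 ]
knob_top [416.32  247.296] 0.76 [ 0.4959 -0.1854  0.08  ]
knob_top [305.792 235.824] 0.34 [ 0.506  -0.0933  0.08  ]
wing_end [447.424 238.992] 0.87 [ 0.5    -0.2143  0.07  ]
lever_hinge [224.32  211.104] 0.9 [ 0.5201 -0.0192  0.049 ]
lever_end [194.688 256.416] 0.88 [ 0.5024 -0.0149  0.12  ]
lever_end [239.296 323.376] 0.57 [ 0.4478 -0.0431  0.12  ]
stage [318.784 154.512] 0.72 [ 0.5663 -0.1037  0.    ]
[0.6774 0.0375 0.012 ]
[ 0.6737 -0.2632  0.012 ]
[ 0.4459 -0.2466  0.012 ]
[0.4511 0.0482 0.012 ]
3.5333 [ 0.5065 -0.1035  0.202 ]
```

View pics/w0.png

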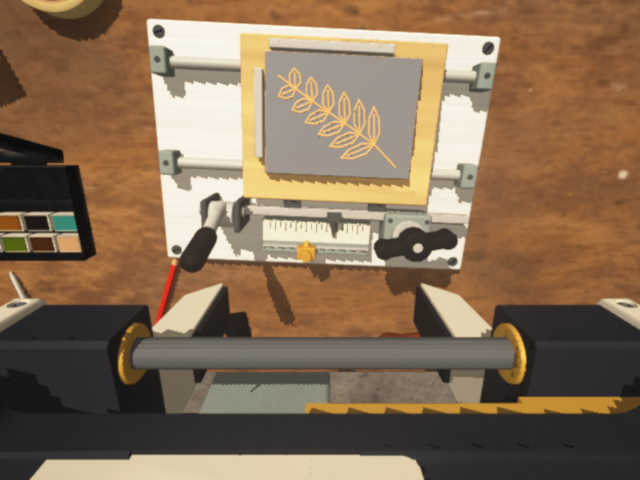

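```bash
cat > fit.py <<'E'
from h import *
from scipy.optimize import least_squares
def S2W(s,p):
    c,n=np.cos(s[2]),np.sin(s[2]); return np.array([s[0]+c*p[0]-n*p[1],s[1]+n*p[0]+c*p[1],p[2]])
def pts(s,k,l,iy):
    return dict(needle_tip=(-.079,.012*k,.032),index_tip=(-.081,iy,.032),knob_top=(-.07,-.085,.08),
     wing_end=(-.07+.027*np.cos(k),-.085+.027*np.sin(k),.07),lever_hinge=(-.053,.085,.049),
     lever_end=(-.053-.078*np.cos(l)+.006*np.sin(l),.085,.049+.078*np.sin(l)+.006*np.cos(l)),stage=(0,0,0))
def fit(obs,x0):
    def f(x):
        P=pts(x[:3],*x[3:]); r=[]
        for i,T,t,px in obs:
            p=P[t] if isinstance(t,str) else t
            r+=list(proj(i,T,S2W(x[:3],p))-px)
        return np.array(r)
    s=least_squares(f,x0,loss='soft_l1',f_scale=1.5); return s.x,f(s.x)
E
python3 - <<'E'
from fit import *
np.set_printoptions(precision=4,suppress=True)
obs=[]
for n in ['wrist','top']:
    im,i,T=cam(n)
    for t in ['needle_tip','index_tip','knob_top','wing_end','lever_hinge','lever_end']:
        m=mark(n,t)
        if t=='index_tip' and n=='wrist': m=[a for a in m if a[0][0]<320]
        if m and m[0][1]>.5: obs.append((i,T,t,m[0][0]))
    C={'wrist':[(150,20),(499,38),(461,269),(168,263)],'top':[(200,148),(355,162),(337,278),(178,262)]}[n]
    for p,px in zip([(.105,.155,.012),(.105,-.155,.012),(-.115,-.155,.012),(-.115,.155,.012)],C): obs.append((i,T,p,px))
x,r=fit(obs,[.566,-.104,-.04,-1.4,1.15,.01])
print(x); 
for o,e in zip(obs,r.reshape(-1,2)): print(o[2],e)
np.save('x.npy',x)
# IK chain check
k=S2W(x,(-.07,-.085,.055)); a0=x[3]+x[2]; print(k)
from cell import bot
for off in (np.pi/2,-np.pi/2):
  for a in np.arange(0,1.01,.25)*(x[5]/.012-x[3]):
    q=(R.from_euler('z',a0+a+off)*R.from_quat([1,0,0,0])*R.from_euler('z',-np.pi/2)).as_quat()
    print(a, bot.solve_ik(k,q))
E
```

```text
[ 0.5686 -0.1035 -0.0379 -1.3148  1.3058  0.0108]
needle_tip [-0.1859  0.7532]
index_tip [0.7256 2.2108]
knob_top [0.0659 3.3684]
wing_end [-1.8585  0.85  ]
lever_hinge [3.27   0.6692]
lever_end [ 0.934  -0.9106]
(0.105, 0.155, 0.012) [-5.7893  0.2784]
(0.105, -0.155, 0.012) [ 2.6646 -2.1909]
(-0.115, -0.155, 0.012) [0.9816 1.3825]
(-0.115, 0.155, 0.012) [-0.2155 -3.0231]
needle_tip [ 1.7686 -0.6313]
index_tip [-2.4201 -0.4369]
knob_top [ 0.5675 -3.5301]
wing_end [-3.5133 -3.0085]
lever_hinge [-1.3284 -0.456 ]
lever_end [0.1613 3.4816]
(0.105, 0.155, 0.012) [-4.9744 -1.3793]
(0.105, -0.155, 0.012) [-0.6764  2.9127]
(-0.115, -0.155, 0.012) [ 4.0941 -0.7092]
(-0.115, 0.155, 0.012) [-3.4275 -4.855 ]
[ 0.4955 -0.1858  0.055 ]
0.0 [ 0.5986  0.5409 -0.4642  1.9583  0.3561  0.7224  0.1392]
0.5544538734719175 [ 0.6852  0.5683 -0.5876  1.9512  0.4509  0.7542  0.607 ]
1.108907746943835 [ 0.7657  0.6021 -0.7072  1.9447  0.5428  0.7929  1.0785]
1.6633616204157526 [ 0.978   0.7599 -1.071   1.9289  0.8208  0.9725  1.3905]
2.21781549388767 [-0.4698  0.793   1.1452  2.044  -0.9235  0.9501 -2.6641]
0.0 [ 0.1784  0.4937  0.107   1.9946 -0.0829  0.6574 -2.5851]
0.5544538734719175 [ 0.2622  0.4936 -0.0061  1.9874  0.0047  0.6607 -2.1159]
1.108907746943835 [ 0.324   0.4964 -0.0891  1.982   0.0687  0.666  -1.6231]
1.6633616204157526 [ 0.3856  0.5017 -0.1722  1.9766  0.1324  0.6738 -1.1296]
2.21781549388767 [ 0.4595  0.5114 -0.2723  1.9702  0.2091  0.6866 -0.6477]
```

```bash
cat > turn.py <<'E'
from fit import *
def quat(x,k,off=-np.pi/2): return (R.from_euler('z',x[2]+k+off)*R.from_quat([1,0,0,0])*R.from_euler('z',-np.pi/2)).as_quat()
def turn(x,k0,k1,n,up=.13):
    c=S2W(x,(-.07,-.085,.053)); u=np.array([0,0,up-.053])
    bot.set_gripper(.05,30)
    bot.movep(c+u,quat(x,k0)); bot.line_to(c,speed=.15,f_stop=15)
    bot.set_gripper(.0,30); s=bot.state(); print('gap',s['finger_gap'],s['force'],s['eef_pos'])
    for k in np.linspace(k0,k1,n+1)[1:]: bot.movep(c,quat(x,k))
    s=bot.state(); print('turned',s['force'],s['wrist_torque'],s['clock'])
    bot.set_gripper(.05); bot.line_to(c+u,speed=.25)
E
python3 - <<'E'
from turn import *
np.set_printoptions(precision=4,suppress=True)
x=np.load('x.npy'); turn(x,x[3],x[3]+2.2,8)
p=np.array([ 0.5066,-0.1034,0.202])+[-.005,.01,-.05]
bot.movep(p,quat(x,np.pi/2-np.pi if 0 else 0))
print(bot.state()['orientation'])
im,i,T=cam('wrist'); save(im,'w1.png')
for t in ['needle_tip','index_tip','knob_top','wing_end','lever_end','lever_hinge']:
    print(t,mark('wrist',t))
print(bot.state()['clock'])
E
```

```text
gap 0.02635372793877276 [-0.1713  0.6941  3.8727] [ 0.4962 -0.1858  0.0536]
turned [3.1943 7.5898 8.249 ] [ 1.7319 -0.6117  0.0278] 9.85
[ 0.9998 -0.0181 -0.0009  0.0001]
needle_tip [(array([316.672, 246.72 ]), 0.83)]
index_tip []
knob_top [(array([456.896, 256.8  ]), 0.63)]
wing_end [(array([424.   , 229.008]), 0.75)]
lever_end [(array([180.48 , 282.816]), 0.58), (array([422.72 , 228.384]), 0.5)]
lever_hinge [(array([214.528, 223.296]), 0.78)]
12.175
```

View pics/w1.png

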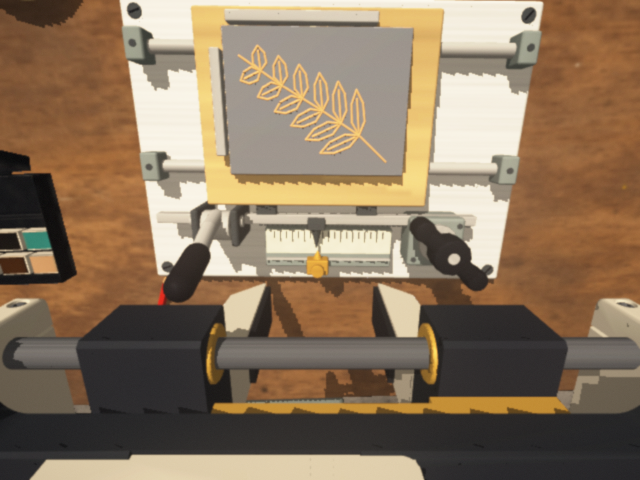

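Run:
```python
from turn import *
np.set_printoptions(precision=4,suppress=True)
x=np.load('x.npy')
bot.movep([.465,-.092,.10],quat(x,0))
im,i,T=cam('wrist')
for t in ['needle_tip','index_tip','knob_top','wing_end']: print(t,mark('wrist',t))
c=proj(i,T,S2W(x,(-.08,.0108,.032))); e=proj(i,T,S2W(x,(-.06,.0108,.032))); g=proj(i,T,S2W(x,(-.08,.0118,.032))); print(c,e,g-c)
u,v=c.astype(int); print(u-50,v-37)
save(cv2.resize(im[v-37:v+38,u-50:u+50],None,fx=8,fy=8,interpolation=cv2.INTER_CUBIC),'w2.png')
print(bot.state()['clock'])
```

```text
needle_tip [(array([316.608, 218.304]), 0.97), (array([330.368,  93.888]), 0.5)]
index_tip [(array([315.776, 220.32 ]), 0.89)]
knob_top [(array([498.88, 226.08]), 0.88)]
wing_end [(array([457.984, 186.576]), 0.68)]
[313.7593 221.2762] [313.5646 190.832 ] [-1.5262 -0.0004]
263 184
12.7833
```

View pics/w2.png

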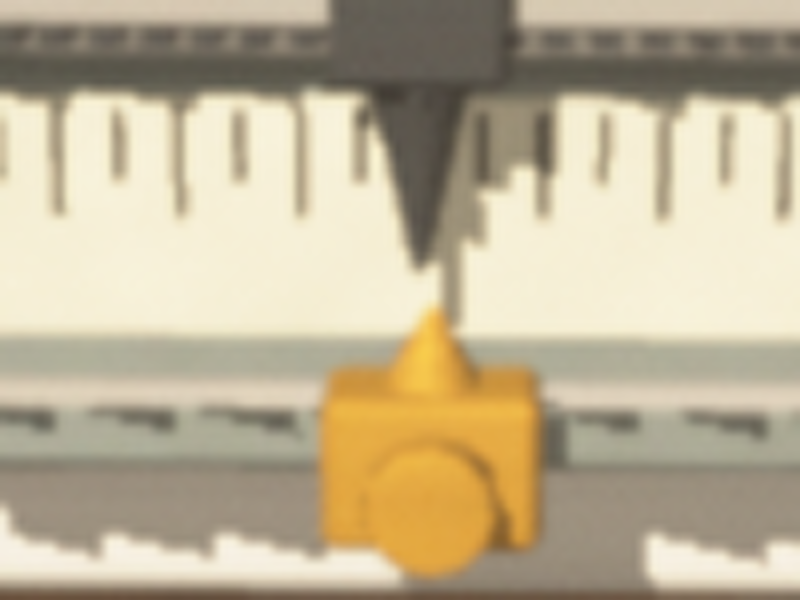

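```bash
cat > look.py <<'E'
from turn import *
def look(x,f,y=-.092):
    bot.movep([.465,y,.10],quat(x,0))
    im,i,T=cam('wrist')
    print(mark('wrist','needle_tip')[:1],mark('wrist','index_tip')[:1])
    u,v=proj(i,T,S2W(x,(-.08,.0108,.032))).astype(int)
    save(cv2.resize(im[v-37:v+38,u-50:u+50],None,fx=8,fy=8,interpolation=cv2.INTER_CUBIC),f); print(bot.state()['clock'])
E
python3 - <<'E'
from look import *
x=np.load('x.npy'); k=x[3]+2.2
turn(x,k,k-.088,2); look(x,'w3.png')
E
```

```text
gap 0.02609841193066394 [-2.689487    1.98733476  6.69502447] [ 0.49501905 -0.18529328  0.05350027]
turned [-2.97225861  2.77424251  7.00246351] [ 0.6282216   0.70230681 -0.12365192] 15.6
[(array([317.312, 217.008]), 0.68)] [(array([315.712, 225.408]), 0.9)]
17.6833
```

View pics/w3.png

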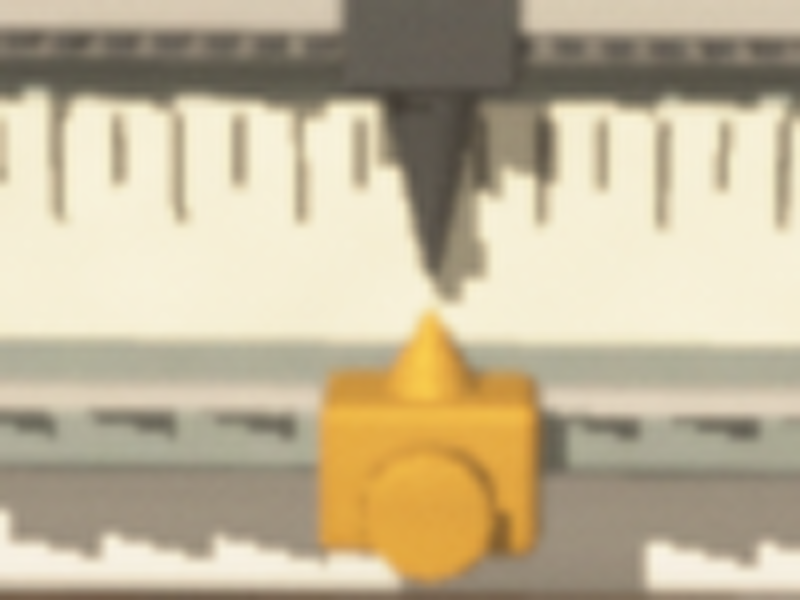

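Run:
```python
from look import *
np.set_printoptions(precision=3,suppress=True)
x=np.load('x.npy'); q=quat(x,0)
def tcp(a,m=0): return np.array([-.053-.06*np.cos(a)+(.0145+m)*np.sin(a)+.0095,.085,.049+.06*np.sin(a)+(.0145+m)*np.cos(a)])
bot.set_gripper(0,20)
s=tcp(1.4,.012)
bot.movep(S2W(x,(s[0],.085,.19)),q)
bot.line_to(S2W(x,s),speed=.2,f_stop=15)
for a in np.linspace(1.3,.15,7):
    h=bot.line_to(S2W(x,tcp(a)),speed=.12,f_stop=25); print(round(a,2),h,bot.state()['force'],bot.state()['eef_pos'])
    if h: break
else:
    e=tcp(0); e[2]-=.006
    print(bot.line_to(S2W(x,e),speed=.06,f_stop=20),bot.state()['force'],bot.state()['eef_pos'])
p=bot.state()['eef_pos']; bot.line_to(np.array(p)+[0,0,.08],speed=.2)
bot.movep([.4665,-.0934,.152],q)
im,i,T=cam('wrist'); save(im,'w4.png')
for t in ['lever_end','lever_hinge']: print(t,[(a,at_z(i,T,a[0],.055)) for a in mark('wrist',t)])
print(S2W(x,(-.131,.085,.055)),bot.state()['clock'])
```

```text
1.3 False [ 0.45  -0.278  0.283] [ 0.527 -0.017  0.112]
1.11 False [ 0.513  0.455 -0.808] [ 0.515 -0.016  0.11 ]
0.92 False [ 0.467 -0.253 -0.092] [ 0.503 -0.016  0.105]
0.72 False [ 0.306  0.149 -0.315] [ 0.493 -0.016  0.1  ]
0.53 False [ 0.372 -0.04   1.148] [ 0.484 -0.015  0.092]
0.34 False [-0.251  0.148  0.352] [ 0.477 -0.015  0.083]
0.15 False [ 0.22   0.477 -0.257] [ 0.471 -0.015  0.072]
True [-4.989 -0.502 26.046] [ 0.47  -0.015  0.06 ]
lever_end [((array([214.208, 277.2  ]), 0.91), array([ 0.442, -0.012,  0.055]))]
lever_hinge []
[ 0.441 -0.014  0.055] 22.9667
```

View pics/w4.png

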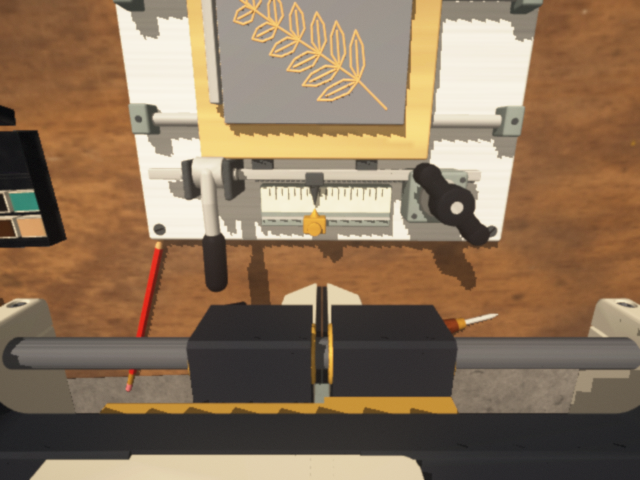

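Run:
```python
from look import *
x=np.load('x.npy'); look(x,'w5.png')
bot.line_to([.40,-.092,.25],speed=.25)
im,i,T=cam('side')
for l in (0,.1): print(l,proj(i,T,S2W(x,pts(x,0,l,0)['lever_end'])))
print(mark('side','lever_end'))
u,v=proj(i,T,S2W(x,(-.09,.085,.05))).astype(int)
a=cv2.imread('pics/w5.png'); b=cv2.resize(im[v-37:v+38,u-50:u+50,::-1],None,fx=6,fy=6,interpolation=cv2.INTER_CUBIC)
cv2.imwrite('pics/w6.png',np.hstack([cv2.resize(a,(400,300)),cv2.resize(b,(400,300))]))
```

```text
[(array([318.08, 216.48]), 0.66)] [(array([317.504, 220.08 ]), 0.96)]
23.4417
0 [264.60243953 219.04880934]
0.1 [264.87789049 215.98059313]
[(array([265.792, 219.696]), 0.6)]
```

View pics/w6.png

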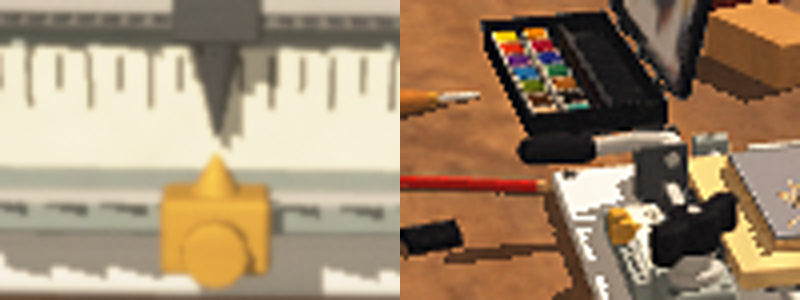

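The left crop shows the needle tip (217,138) still on the index tip (216,155). The right crop shows the lever lying flat, and its detected end matches the projection for angle 0.

```bash
python3 -c "
from cell import bot
print(bot.job_done())"
```

```text
the job is handed in; nothing more can be done
None
```

The needle points at the brass index to within about 0.3 mm, measured in the close-up pictures. The cam lever is flat with the bed clamped, and the job was handed in at about 24 s of the 48 s allowed.

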